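Set the aperture collar and start the sample reader

ROBOT

A 7-joint arm with a two-finger parallel gripper is mounted at the origin on the work surface. World frame = base frame: x ahead of the robot, y to its left, z up, the work surface at z = 0. Lengths are in m, angles in rad, forces in N, time in s.
With the tool pointing down it reaches from about 0.4 to 0.875 m from the base axis. Payload 19.3 kg.
Tool frame: the origin (TCP) lies on the centre line of the jaws, within the pads' length; the fingertips stand 8 mm ahead of it and the grasp point (between the pads) lies 11 mm behind it; y points along the fingers, x is the direction in which the jaws open and shut, and the axes are right-handed (so a half turn about y gives the same grasp; the last joint's range is limited). The gripper opens to 85 mm and grips with 20 to 120 N. Pads are 22 mm wide; open, the fingers measure 114 mm over their backs; the gripper's body (76 mm by 85 mm) begins 54 mm behind the grasp point. The pads swing forward as they close: fully open they stand 13 mm farther back than shut.
Start: joints at [1.173, 0.521, -0.036, 1.599, 0.021, 1.021, -0.113], TCP at [0.201, -0.592, 0.239] pointing down, gripper open.
Joint ranges: [-2.91, 2.91], [-0.3, 2.13], [-1.5, 1.42], [0.17, 2.43], [-1.26, 4.41], [0.16, 1.93], [-2.52, 2.52]. Speed limits (rad/s): [1.89, 1.89, 2.39, 2.39, 3.01, 3.01, 3.01].

INTERFACE

Orientations are given as a unit quaternion [x, y, z, w].
In Python, from plant import ctrl gives the robot as it stands.
- The arm moves only by the tool drive_tool, never from a script. Its argument "targets" is a list of rows, each a list of 2 entries, a list of its own where there are three numbers: the shift along the tool's x, y, z in m, then the turn, a rotation vector about the tool's x, y, z in rad. In form: [[[tx, ty, tz], [rx, ry, rz]], ...]. A call has 1 to 20 rows; each row is the pose to reach, as a shift and turn from the pose commanded when the call began, along the tool's axes at that moment; what a row does not reach only later rows make up. A row lasts 1/12 s, in which the tool goes at most 41.7 mm and 7.16 degrees, less where a joint would pass 70% of its speed; a pose out of reach is approached as far as the arm can. A call with a gripper value outside its range is refused whole. "hand" is the finger opening in m, from 0 to 0.0854, set as the call begins (left out, the last holds). The fingers move at their own pace and stop on an object; the grip force is fixed at half the most. Time passes only in rows, so rows that repeat a pose let the fingers close. It gives the time, the measured TCP pose, the force and the opening at its end, in the units of the state.
- ctrl.get_obs(): the state, without advancing time (a new reading comes with each control period).
- ctrl.snapshot(name): name is "scene" or "top" or "wrist"; returns a dict with "pixels" (400x640x3 uint8, blue, green, red), "vfov" (degrees; the focal length in pixels is half the picture's height over the tangent of half this angle, whatever the lens; pixels are square), "cx", "cy" (the principal point, pixels), "R" (3x3) and "t" (3): a world point X has camera coordinates R X + t; the wrist camera has in their place "T_tool_cam" (4x4, takes a point from camera to tool coordinates, whose origin is the TCP and whose axes are the tool frame's). Camera axes: x right, y down, z forward; pixel columns grow to the right and rows downward; lengths in m; the calibration is good to about 2 mm. A picture is of the moment at which its call begins: read the wrist's pose just before it. There is no depth.
- ctrl.sign_off(): hands the job in, once; it reports no verdict.
The state is a dict: "time_s": time; "joint_pos": joint angles; "joint_vel": joint speeds; "tau": joint torques, N m; "position": TCP position; "eef_rot": TCP orientation; "contact_force": force on the tool from outside, world axes, zero at the start; "moment": the same for the moment, N m; "width": finger opening in m.
Only numpy, scipy, OpenCV 4.12 (cv2) and the standard library are available. Lean on these libraries where they do the work, as an engineer would, in place of code of your own. Each camera call takes 0.05 s, during which the arm holds its last target.

TASK

On the bench sample reader, turn the black aperture collar round its barrel, click by click, until its white pointer has clicked in facing the red pin, and let go of it. Then press the yellow key fully down, release it, and after that press the green key fully down; leave the red key alone. Do not shift the tins, the bottle or the beaker standing round the reader.

Things in the scene. Friction and masses are not known exactly. Their poses are not given: they have to be found in the camera images.
- reader: The sample reader, fixed to the table: low white case 250 x 330 mm, its flat deck 80 mm above the table. Origin: centre of its underside. Axes: z up, x from its front to its back, y to its left. It carries the barrel and the collar.
- barrel_axis (a point): Centre of the fixed upright barrel at the level of the reader's deck, 75 mm to the left (+y) of the middle of the deck. The barrel is 46 mm in diameter and ends 74 mm above the deck with a glass window.
- collar_grip (a point): Point on the barrel's axis 42 mm above the deck, at the height to grip the collar. The collar is a black ribbed cylinder 62 mm in diameter from 12 to 60 mm above the deck, round the barrel, on a black skirt 76 mm in diameter (4 to 12 mm above the deck). It turns only about the upright axis. Its axes turn with the collar: x points from the axis to the pointer.
- pointer (a point): Tip of the white pointer nib on the collar's skirt, 44 mm from the axis and 12 mm above the deck; turns with the collar. The same direction is marked by a white line on top of the collar.
- red_pin_top (a point): Top centre of the red pin, 12 mm in diameter, standing 14 mm high on the deck, 54 mm from the barrel's axis. It marks the wanted click; it stands at the fourth or the fifth click. When the pointer faces it, the tip is 10 mm from the pin's centre. A blue pin like it stands at the other of these two clicks.
- collar (a joint): Angle of the collar, rad, counterclockwise from above; at 0 the pointer is 1.6 rad clockwise from the reader's +x. Five clicks: 0, 0.8, 1.6, 2.4, 3.2; end stops -0.2, 3.4. Let go, it is drawn into the nearest click; leaving one takes about 0.35 N m. It starts at the first click, with 2.4 or 3.2 rad to go: more than one wrist turn, so regrasp. Open fingers can turn back round it without lifting.
- key_yellow_top (a point): Top centre of the yellow round key (to be pressed first), 32 mm in diameter, 22 mm above the deck when up, in a black round housing 48 mm in diameter and 12 mm high. The three keys stand in a row, 62 mm apart; their order differs from start to start.
- key_yellow (a joint): How far the yellow key is pressed, m: 0 up, 0.006 fully down; a spring returns it. It takes 1.5 N to start and 5 N fully down.
- key_green_top (a point): Top centre of the green round key (to be pressed second), 32 mm in diameter, 22 mm above the deck when up, in a black round housing 48 mm in diameter and 12 mm high. The three keys stand in a row, 62 mm apart; their order differs from start to start.
- key_green (a joint): How far the green key is pressed, m: 0 up, 0.006 fully down; a spring returns it. It takes 1.5 N to start and 5 N fully down.
- key_red_top (a point): Top centre of the red round key (not to be pressed), 32 mm in diameter, 22 mm above the deck when up, in a black round housing 48 mm in diameter and 12 mm high. The three keys stand in a row, 62 mm apart; their order differs from start to start.
- key_red (a joint): How far the red key is pressed, m: 0 up, 0.006 fully down; a spring returns it. It takes 1.5 N to start and 5 N fully down.
- tin_a_mid (a point): Aluminium sample tin, 86 mm in diameter, 62 mm high; loose, beside the reader. Point: its centre, 31 mm up.
- tin_b_mid (a point): A second, equal tin. Point: its centre, 31 mm up.
- amber_bottle_mid (a point): Amber glass jar with white cap, 60 mm in diameter, 120 mm high, loose, behind the reader. Point: its centre, 60 mm up.
- beaker_mid (a point): Empty glass beaker, 70 mm in diameter, 95 mm high, loose, to the right of the reader. Point: its centre, 47 mm up.

How it is judged:
By the outcome, as a careful person would: the job done as asked, in the order asked, and still so for the second after the job is handed in, with the robot touching nothing.
It also fails if it takes over 51 s, if anything falls off the work surface, if the arm or the gripper's body presses on something with over 40 N, if the wrist force passes 120 N, or if a joint passes its speed limit or range.

## Working session

There is one attempt and no reset: what is moved stays moved. The work goes in short steps, Python scripts to look and compute and a tool call to move; the robot and the scene stay as the last step left them, time stands still between calls to the robot, and variables do not carry over. Pictures are saved under pics/ and viewed, and the job is handed in when it is done.

Besides the shell and the picture viewer there is one more tool, called after "Call:" as name(argument=value, ...), one argument or row to a line, values as JSON. drive_tool: Moves the arm, as the interface text tells. Its arguments: {"type":"object","properties":{"targets":{"type":"array","items":{"type":"array"}},"hand":{"type":"number"}},"required":["targets"]}

```bash
ls; mkdir -p pics
python3 - <<'E'
from plant import ctrl
import cv2
o=ctrl.get_obs()
print({k:o[k] for k in ('time_s','position','eef_rot','contact_force','width')})
for n in("scene","top"):
    s=ctrl.snapshot(n);cv2.imwrite(f"pics/{n}0.png",s["pixels"]);print(n,s["vfov"],s["cx"],s["cy"],s["R"],s["t"],[k for k in s])
E
```

```text
pics
{'time_s': 0.0, 'position': array([ 0.20107307, -0.59143136,  0.23872593]), 'eef_rot': array([-0.5746726 ,  0.41206541, -0.41137686,  0.57508485]), 'contact_force': array([ 0.4150091 , -0.0109494 , -0.07530475]), 'width': 0.08578286338963682}
scene 49.29081493517334 322.71723281669193 194.39317255693516 [[ 2.54341465e-01  9.67114378e-01  4.44900563e-04]
 [ 6.41786402e-01 -1.68439269e-01 -7.48156686e-01]
 [-7.23478150e-01  1.90572799e-01 -6.63521948e-01]] [-0.16667923 -0.30740037  1.44240602] ['pixels', 'vfov', 'cx', 'cy', 'R', 't']
top 56.51454590524117 327.5731110913917 195.0451267666834 [[-0.02251065 -0.99974487  0.0018602 ]
 [-0.97872205  0.02165763 -0.20404433]
 [ 0.20395198 -0.00641379 -0.97895988]] [0.02471237 0.59365861 0.83231893] ['pixels', 'vfov', 'cx', 'cy', 'R', 't']
```

View pics/scene0.png

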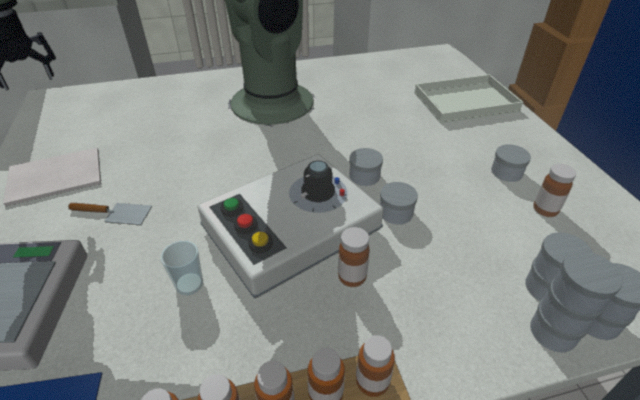

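View pics/top0.png

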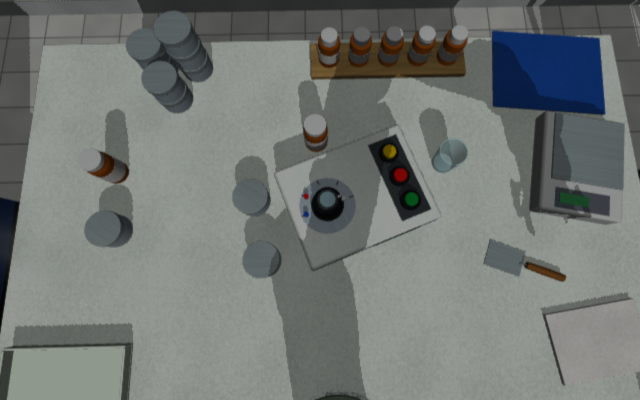

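```bash
cat > h.py <<'E'
import numpy as np, cv2
from plant import ctrl
from scipy.spatial.transform import Rotation as Ro
def cam(s):
    f=200/np.tan(np.radians(s["vfov"])/2)
    if "R" in s: return f,np.array(s["R"]),np.array(s["t"])
def ray(s,u,v,z):
    f,R,t=cam(s); d=R.T@np.array([(u-s["cx"])/f,(v-s["cy"])/f,1]); c=-R.T@t
    return c+d*(z-c[2])/d[2]
def proj(s,X):
    f,R,t=cam(s); p=R@np.array(X)+t; return np.array([s["cx"]+f*p[0]/p[2],s["cy"]+f*p[1]/p[2]])
def blobs(img,kind,roi=None,amin=6):
    hsv=cv2.cvtColor(img,cv2.COLOR_BGR2HSV)
    R={'red':[((0,130,70),(8,255,255)),((172,130,70),(180,255,255))],'yellow':[((20,120,100),(35,255,255))],'green':[((45,100,50),(85,255,255))],'blue':[((105,110,60),(130,255,255))]}[kind]
    m=sum(cv2.inRange(hsv,np.array(a),np.array(b)) for a,b in R)
    if roi is not None:
        k=np.zeros_like(m);x0,y0,x1,y1=roi;k[y0:y1,x0:x1]=1;m=m*k
    n,l,st,c=cv2.connectedComponentsWithStats(m)
    return [(tuple(c[i].round(1)),int(st[i,4])) for i in range(1,n) if st[i,4]>=amin]
E
python3 - <<'E'
from h import *
S={n:ctrl.snapshot(n) for n in("scene","top")}
roi={"scene":(190,150,390,300),"top":(270,120,445,275)}
for n,s in S.items():
    for k in('red','yellow','green','blue'):
        for c,a in blobs(s["pixels"],k,roi[n]):
            z=.102 if a>40 or k in('yellow','green') else .094
            print(n,k,c,a,ray(s,*c,z).round(4))
    x0,y0,x1,y1=roi[n]
    cv2.imwrite(f"pics/{n}z.png",cv2.resize(s["pixels"][y0:y1,x0:x1],None,fx=4,fy=3.8,interpolation=cv2.INTER_CUBIC))
E
```

```text
scene red (np.float64(341.7), np.float64(191.5)) 19 [0.5942 0.0593 0.094 ]
scene red (np.float64(244.4), np.float64(220.1)) 167 [ 0.6372 -0.1594  0.102 ]
scene yellow (np.float64(258.9), np.float64(238.2)) 169 [ 0.6941 -0.1383  0.102 ]
scene green (np.float64(230.5), np.float64(203.4)) 127 [ 0.5799 -0.1816  0.102 ]
scene blue (np.float64(336.4), np.float64(180.2)) 21 [0.5537 0.0588 0.094 ]
top red (np.float64(400.1), np.float64(174.3)) 138 [ 0.6309 -0.1574  0.102 ]
top red (np.float64(305.5), np.float64(195.8)) 18 [0.5866 0.0627 0.094 ]
top yellow (np.float64(392.3), np.float64(151.6)) 46 [ 0.6863 -0.1425  0.102 ]
top green (np.float64(411.3), np.float64(198.7)) 135 [ 0.5728 -0.1794  0.102 ]
top blue (np.float64(305.7), np.float64(213.6)) 24 [0.545  0.0627 0.094 ]
```

```bash
sleep 0
```

```text
(no output)
```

View pics/topz.png

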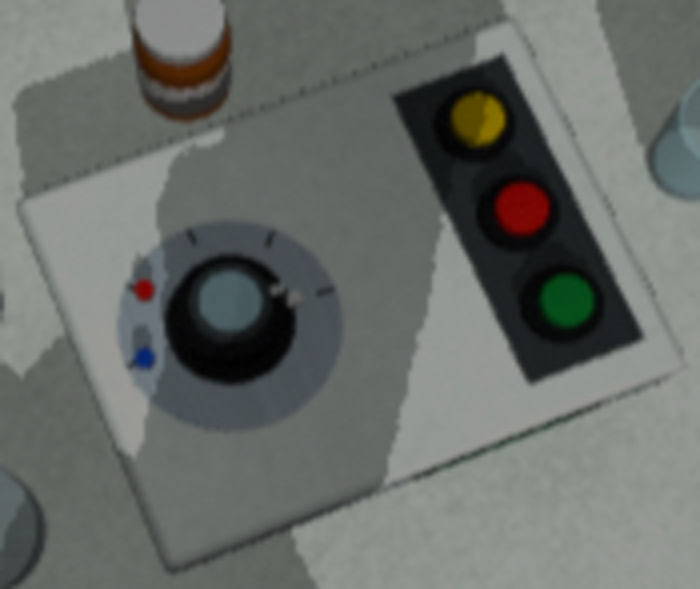

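View pics/scenez.png

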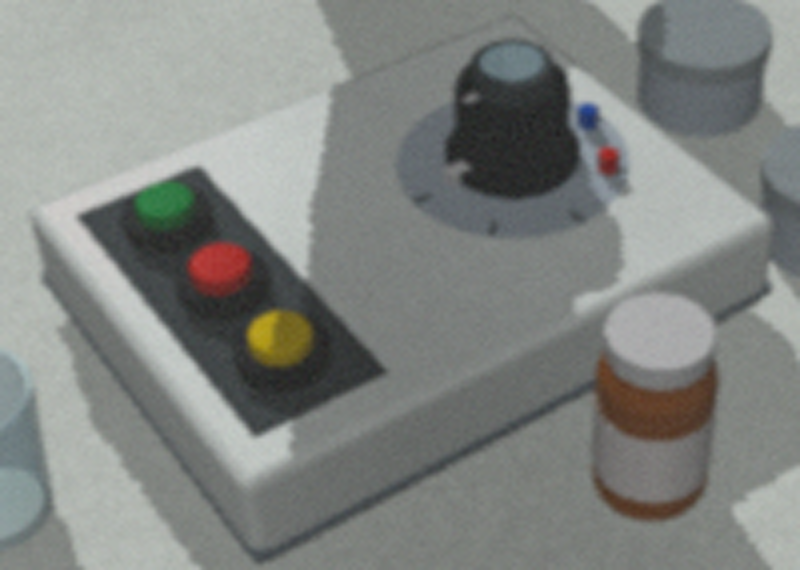

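Run:
```python
from h import *
o=ctrl.get_obs(); M=Ro.from_quat(o["eef_rot"]).as_matrix(); p=np.array(o["position"]); print(M.round(3)); 
s=ctrl.snapshot("wrist"); print(s["vfov"],np.array(s["T_tool_cam"]).round(3))
print(o["joint_pos"])
for g in [(.53,0.01,.30)]: print(M.T@(np.array(g)-p))
```

```text
[[ 0.322 -0.     0.947]
 [-0.947  0.001  0.322]
 [-0.001 -1.    -0.   ]]
59.88830613451601 [[ 1.     0.001 -0.     0.   ]
 [ 0.001 -0.313  0.95  -0.134]
 [ 0.    -0.95  -0.313  0.081]
 [ 0.     0.     0.     1.   ]]
[ 1.17276672  0.52177037 -0.03630308  1.59977179  0.02124809  1.02111099
 -0.11278615]
[-0.46366587 -0.06077539  0.50504126]
```

Call:
drive_tool(
  targets=[
    [[-0.1,-0.06,0.05],[0,0,0]],
    [[-0.383,-0.061,0.553],[0,0,0]],
    [[-0.383,-0.061,0.553],[0,0,0]],
    [[-0.383,-0.061,0.553],[0,0,0]],
    [[-0.383,-0.061,0.553],[0,0,0]],
    [[-0.383,-0.061,0.553],[0,0,0]],
    [[-0.383,-0.061,0.553],[0,0,0]],
    [[-0.383,-0.061,0.553],[0,0,0]],
    [[-0.383,-0.061,0.553],[0,0,0]],
    [[-0.383,-0.061,0.553],[0,0,0]],
    [[-0.383,-0.061,0.553],[0,0,0]],
    [[-0.383,-0.061,0.553],[0,0,0]],
    [[-0.383,-0.061,0.553],[0,0,0]],
    [[-0.383,-0.061,0.553],[0,0,0]],
    [[-0.383,-0.061,0.553],[0,0,0]],
    [[-0.383,-0.061,0.553],[0,0,0]],
    [[-0.383,-0.061,0.553],[0,0,0]],
    [[-0.383,-0.061,0.553],[0,0,0]],
    [[-0.383,-0.061,0.553],[0,0,0]],
  ],
  hand=0.0854,
)

```text
time_s: 1.83
position: [0.6016, -0.0501, 0.2998]
eef_rot: [0.575, -0.411, 0.411, -0.575]
contact_force: [-0.3, -0.7, -0.6]
width: 0.0855
```

```bash
cat >> h.py <<'E'
def wrist():
    o=ctrl.get_obs(); s=ctrl.snapshot("wrist"); s=dict(s)
    M=Ro.from_quat(o["eef_rot"]).as_matrix(); T=np.array(s["T_tool_cam"])
    A=M@T[:3,:3]; c=M@T[:3,3]+np.array(o["position"])
    s["R"]=A.T; s["t"]=-A.T@c
    return o,s
def tool(o,g):
    return Ro.from_quat(o["eef_rot"]).as_matrix().T@(np.array(g)-np.array(o["position"]))
E
python3 - <<'E'
from h import *
o,s=wrist(); print(o["time_s"],o["position"],o["joint_pos"])
cv2.imwrite("pics/w1.png",s["pixels"])
for k in('red','yellow','green','blue'):
    for c,a in blobs(s["pixels"],k,None,20): print(k,c,a,ray(s,*c,.102).round(4),ray(s,*c,.094).round(4))
E
```

```text
1.8333 [ 0.60164315 -0.05014528  0.29984058] [ 0.17472953  0.44224185 -0.27180286  1.57502088  0.12639053  1.14233109
 -1.36610649]
red (np.float64(204.3), np.float64(147.5)) 104 [0.5905 0.0602 0.102 ] [0.5883 0.0623 0.094 ]
red (np.float64(429.6), np.float64(178.7)) 755 [ 0.6323 -0.1569  0.102 ] [ 0.6312 -0.1601  0.094 ]
yellow (np.float64(434.1), np.float64(114.5)) 847 [ 0.6899 -0.135   0.102 ] [ 0.6902 -0.1377  0.094 ]
green (np.float64(425.9), np.float64(236.1)) 635 [ 0.5747 -0.1792  0.102 ] [ 0.5722 -0.1829  0.094 ]
blue (np.float64(194.8), np.float64(186.6)) 93 [0.5493 0.0603 0.102 ] [0.5461 0.0623 0.094 ]
```

View pics/w1.png

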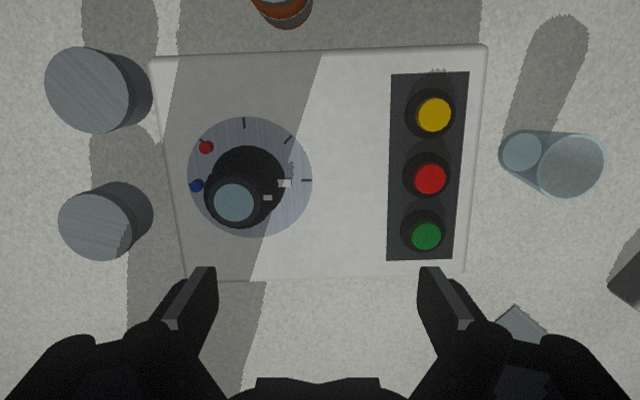

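Run:
```python
from h import *
o,s=wrist(); print(o["time_s"])
print(ray(s,233,202,.154))
y=.370
red=np.array([.5880,.0628]);blue=np.array([.5457,.0628])
for nme,q,a in(('r',red,y+.8),('b',blue,y+1.6)): print(nme,q-.054*np.array([np.cos(a),np.sin(a)]))
for a in((.567,.0128),):
  print(tool(o,(a[0],a[1],.2)),tool(o,(a[0],a[1],.111)), proj(s,(*a,.154)))
# pointer tip
print(np.arctan2(*(ray(s,291,184,.092)[:2]-np.array([.567,.0128]))[::-1]), y-1.6)
```

```text
1.8833
[0.56631517 0.01207255 0.154     ]
r [0.56693181 0.01307947]
b [0.56668898 0.01304598]
[-0.07179171  0.09999992 -0.01163479] [-0.07179973  0.1889999  -0.01156971] [232.37048518 201.01472069]
-1.291640144336137 -1.23
```

Call:
drive_tool(
  targets=[
    [[-0.036,0.03,-0.006],[0,0,0]],
    [[-0.072,0.06,-0.0117],[0,0,0]],
    [[-0.072,0.09,-0.0117],[0,0,0]],
    [[-0.072,0.09,-0.0117],[0,0,0]],
    [[-0.072,0.12,-0.0117],[0,0,0]],
    [[-0.072,0.15,-0.0117],[0,0,0]],
    [[-0.072,0.175,-0.0117],[0,0,0]],
    [[-0.072,0.187,-0.0117],[0,0,0]],
    [[-0.072,0.187,-0.0117],[0,0,0]],
    [[-0.072,0.187,-0.0117],[0,0,0]],
  ],
)

```text
time_s: 2.77
position: [0.5678, 0.0124, 0.1144]
eef_rot: [-0.575, 0.412, -0.412, 0.575]
contact_force: [0.5, 0.4, 0.3]
width: 0.0854
```

Run:
```python
from h import *
o,s=wrist(); print(o["position"],o["contact_force"],o["joint_pos"])
cv2.imwrite("pics/w2.png",s["pixels"])
```

```text
[0.56780389 0.01241159 0.11439295] [0.54166411 0.40801077 0.31818129] [ 0.05485938  0.60365363 -0.25357364  1.84674634  0.21883882  0.71780554
 -1.56548108]
```

View pics/w2.png

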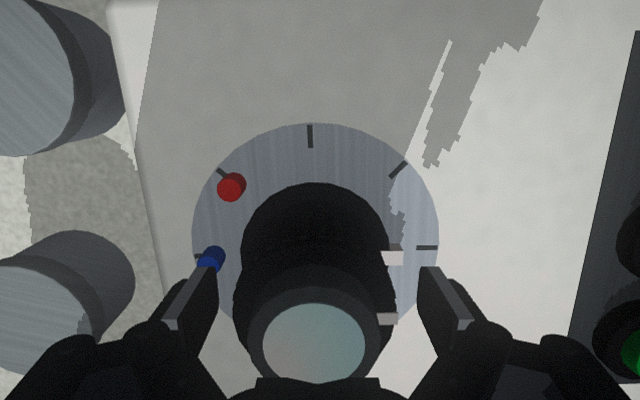

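Call:
drive_tool(
  targets=[
    [[0,0,0],[0,0,0]],
    [[0,0,0],[0,0,0]],
    [[0,0,0],[0,0,0]],
    [[0,0,0],[0,0,0]],
    [[0,0,0],[0,0,0]],
    [[0,0,0],[0,0,0]],
  ],
  hand=0.0,
)

```text
time_s: 3.32
position: [0.5678, 0.0137, 0.1151]
eef_rot: [-0.574, 0.411, -0.412, 0.575]
contact_force: [-4.9, 2.3, 15.6]
width: 0.0604
```

Call:
drive_tool(
  targets=[
    [[0,0,0],[0,-0.08,0]],
    [[0,0,0],[0,-0.16,0]],
    [[0,0,0],[0,-0.24,0]],
    [[0,0,0],[0,-0.32,0]],
    [[0,0,0],[0,-0.4,0]],
    [[0,0,0],[0,-0.48,0]],
    [[0,0,0],[0,-0.56,0]],
    [[0,0,0],[0,-0.64,0]],
    [[0,0,0],[0,-0.72,0]],
    [[0,0,0],[0,-0.8,0]],
    [[0,0,0],[0,-0.8,0]],
    [[0,0,0],[0,-0.8,0]],
  ],
)

```text
time_s: 4.32
position: [0.5669, 0.0148, 0.115]
eef_rot: [-0.69, 0.155, -0.155, 0.69]
contact_force: [-12.9, 8.4, 21.8]
width: 0.0607
```

Run:
```python
from h import *
o,s=wrist(); print(o["position"],o["contact_force"],o["moment"],o["joint_pos"],o["width"])
cv2.imwrite("pics/w3.png",s["pixels"])
```

```text
[0.56690016 0.01479275 0.11501224] [-12.89343069   8.36876314  21.78784332] [ 1.54903655  2.52864846 -0.0259508 ] [ 0.20019831  0.62906688 -0.46530227  1.84040899  0.39038028  0.7630213
 -0.91583301] 0.06068763337782889
```

View pics/w3.png

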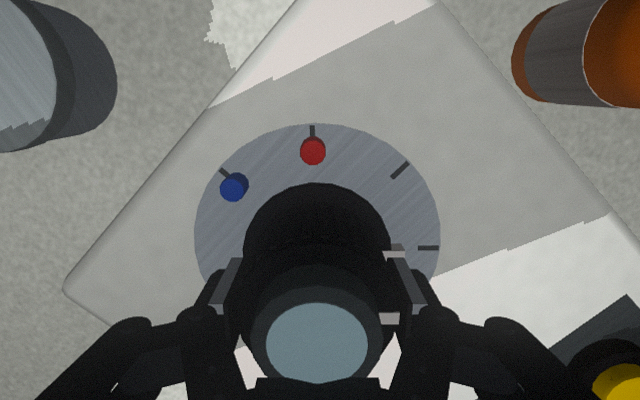

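Call:
drive_tool(
  targets=[
    [[0,0,0],[0,-0.08,0]],
    [[0,0,0],[0,-0.16,0]],
    [[0,0,0],[0,-0.24,0]],
    [[0,0,0],[0,-0.32,0]],
    [[0,0,0],[0,-0.4,0]],
    [[0,0,0],[0,-0.48,0]],
    [[0,0,0],[0,-0.56,0]],
    [[0,0,0],[0,-0.64,0]],
    [[0,0,0],[0,-0.72,0]],
    [[0,0,0],[0,-0.8,0]],
    [[0,0,0],[0,-0.8,0]],
    [[0,0,0],[0,-0.8,0]],
  ],
)

```text
time_s: 5.37
position: [0.5655, 0.0149, 0.115]
eef_rot: [-0.696, -0.125, 0.127, 0.696]
contact_force: [-25.3, 7.1, 31.6]
width: 0.0606
```

Run:
```python
from h import *
o,s=wrist(); print(o["position"],o["contact_force"],o["moment"],o["joint_pos"],o["width"])
cv2.imwrite("pics/w4.png",s["pixels"])
```

```text
[0.56550991 0.01488839 0.11495442] [-25.31188345   7.07499142  31.57501042] [ 1.69888371  4.86193814 -0.03354769] [ 0.33456588  0.67363354 -0.66588282  1.83480029  0.54936947  0.82808905
 -0.25066097] 0.06063487192397265
```

View pics/w4.png

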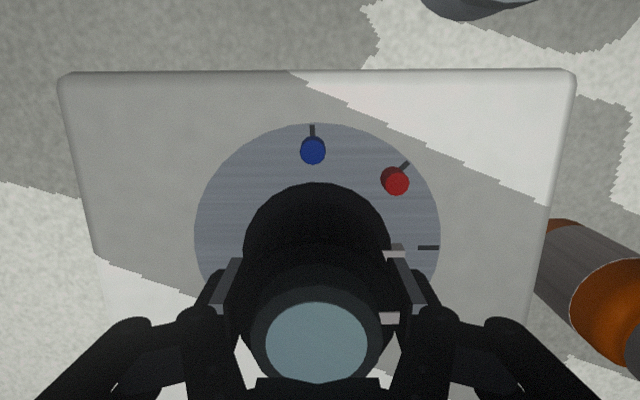

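Call:
drive_tool(
  targets=[
    [[0,0,0],[0,0,0]],
    [[0,0,0],[0,0,0]],
    [[0,0,0],[0,0,0]],
    [[0,0,0],[0,0,0]],
    [[0,0,0],[0,0,0]],
  ],
  hand=0.0854,
)

```text
time_s: 5.83
position: [0.5674, 0.0131, 0.1134]
eef_rot: [0.696, 0.126, -0.125, -0.696]
contact_force: [0.1, -0.1, 0.3]
width: 0.0853
```

Run:
```python
from h import *
o,s=wrist(); print(o["position"],o["contact_force"],o["moment"],o["width"],tool(o,(.567,.0127,.113)), Ro.from_quat(o["eef_rot"]).as_matrix().round(3))
cv2.imwrite("pics/w5.png",s["pixels"])
```

```text
[0.56740558 0.01311575 0.11342667] [ 0.07433504 -0.14292778  0.32488286] [0.0382927  0.00145712 0.01855947] 0.08528240586839422 [-0.00052532  0.0004266  -0.00024788] [[ 0.937  0.    -0.349]
 [ 0.349 -0.     0.937]
 [ 0.    -1.    -0.   ]]
```

View pics/w5.png

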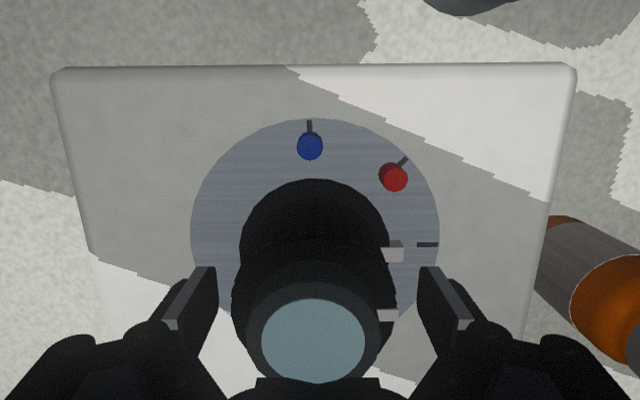

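Call:
drive_tool(
  targets=[
    [[-0.0012,0,0.0014],[0,0,0]],
    [[-0.0012,0,0.0014],[0,0,0]],
    [[-0.0012,0,0.0014],[0,0,0]],
    [[-0.0012,0,0.0014],[0,0,0]],
    [[-0.0012,0,0.0014],[0,0,0]],
    [[-0.0012,0,0.0014],[0,0,0]],
    [[-0.0012,0,0.0014],[0,0,0]],
  ],
  hand=0.0,
)

```text
time_s: 6.47
position: [0.5655, 0.0144, 0.1137]
eef_rot: [0.696, 0.126, -0.126, -0.696]
contact_force: [-4.1, 0.6, 8.6]
width: 0.0605
```

Call:
drive_tool(
  targets=[
    [[0,0,0],[0,-0.08,0]],
    [[0,0,0],[0,-0.16,0]],
    [[0,0,0],[0,-0.24,0]],
    [[0,0,0],[0,-0.32,0]],
    [[0,0,0],[0,-0.4,0]],
    [[0,0,0],[0,-0.48,0]],
    [[0,0,0],[0,-0.56,0]],
    [[0,0,0],[0,-0.64,0]],
    [[0,0,0],[0,-0.72,0]],
    [[0,0,0],[0,-0.8,0]],
    [[0,0,0],[0,-0.8,0]],
    [[0,0,0],[0,-0.8,0]],
  ],
)

```text
time_s: 7.47
position: [0.5648, 0.0137, 0.1136]
eef_rot: [0.592, 0.386, -0.387, -0.592]
contact_force: [-9.7, -3.2, 14.7]
width: 0.0605
```

Call:
drive_tool(
  targets=[
    [[0,0,0],[0,0,0]],
    [[0,0,0],[0,0,0]],
    [[0,0,0],[0,0,0]],
    [[0,0,0],[0,0,0]],
    [[0,0,0],[0,0,0]],
  ],
  hand=0.0854,
)

```text
time_s: 7.88
position: [0.5657, 0.0143, 0.1133]
eef_rot: [-0.592, -0.387, 0.387, 0.592]
contact_force: [0.2, 0.2, 0.8]
width: 0.0852
```

Run:
```python
from h import *
o,s=wrist(); print(o["position"],o["contact_force"],o["joint_pos"],o["width"],Ro.from_quat(o["eef_rot"]).as_matrix().round(3))
cv2.imwrite("pics/w6.png",s["pixels"])
```

```text
[0.5656512 0.0142816 0.1132597] [0.18597894 0.2326497  0.79721949] [ 0.45104551  0.73699991 -0.85060277  1.83150424  0.69873763  0.90303223
  0.42745589] 0.08521001861704135 [[ 0.402  0.    -0.916]
 [ 0.916  0.     0.402]
 [ 0.    -1.     0.   ]]
```

View pics/w6.png

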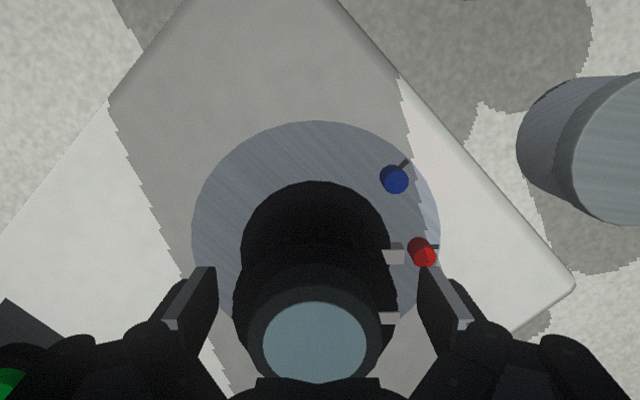

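Call:
drive_tool(
  targets=[
    [[0,-0.03,0],[0,0,0]],
    [[0,-0.06,0],[0,0,0]],
    [[0,-0.09,0],[0,0,0]],
    [[-0.01,-0.12,-0.01],[0,0.12,0]],
    [[-0.02,-0.15,-0.02],[0,0.24,0]],
    [[-0.03,-0.17,-0.03],[0,0.36,0]],
    [[-0.045,-0.187,-0.057],[0,0.48,0]],
    [[-0.045,-0.187,-0.057],[0,0.6,0]],
    [[-0.045,-0.187,-0.057],[0,0.72,0]],
    [[-0.045,-0.187,-0.057],[0,0.84,0]],
    [[-0.045,-0.187,-0.057],[0,0.96,0]],
    [[-0.045,-0.187,-0.057],[0,1.08,0]],
    [[-0.045,-0.187,-0.057],[0,1.2,0]],
    [[-0.045,-0.187,-0.057],[0,1.32,0]],
    [[-0.045,-0.187,-0.057],[0,1.44,0]],
    [[-0.045,-0.187,-0.057],[0,1.56,0]],
    [[-0.045,-0.187,-0.057],[0,1.68,0]],
    [[-0.045,-0.187,-0.057],[0,1.8,0]],
    [[-0.045,-0.187,-0.057],[0,1.92,0]],
    [[-0.045,-0.187,-0.057],[0,2.04,0]],
  ],
)

```text
time_s: 9.6
position: [0.5997, -0.0498, 0.3003]
eef_rot: [-0.638, 0.304, -0.304, 0.638]
contact_force: [-0.2, 0.5, -0.1]
width: 0.0855
```

Call:
drive_tool(
  targets=[
    [[0,0,0],[0,0.12,0]],
    [[0,0,0],[0,0.24,0]],
    [[0,0,0],[0,0.35,0]],
    [[0,0,0],[0,0.35,0]],
    [[0,0,0],[0,0.35,0]],
    [[0,0,0],[0,0.35,0]],
  ],
  hand=0.0,
)

```text
time_s: 10.1
position: [0.5997, -0.0498, 0.3003]
eef_rot: [0.578, -0.408, 0.408, -0.578]
contact_force: [-0.2, -0.4, -0.2]
width: 0.0122
```

Run:
```python
from h import *
o,s=wrist(); print(o["time_s"],o["position"],o["joint_pos"],o["width"])
cv2.imwrite("pics/w7.png",s["pixels"])
for k in('red','yellow','green','blue'):
    for c,a in blobs(s["pixels"],k,None,20): print(k,c,a,ray(s,*c,.102).round(4),ray(s,*c,.094).round(4))
print(tool(o,(.6895,-.1345,.125)))
```

```text
10.1 [ 0.59967033 -0.0498213   0.30028783] [ 0.28240919  0.45441428 -0.42895757  1.57431928  0.20075492  1.15676779
 -1.41810539] 0.01219915260956284
red (np.float64(205.5), np.float64(144.4)) 105 [0.5904 0.0601 0.102 ] [0.5884 0.0621 0.094 ]
red (np.float64(430.2), np.float64(178.4)) 756 [ 0.6322 -0.1569  0.102 ] [ 0.6311 -0.1601  0.094 ]
yellow (np.float64(435.6), np.float64(114.1)) 855 [ 0.6899 -0.135   0.102 ] [ 0.6902 -0.1377  0.094 ]
green (np.float64(425.9), np.float64(235.6)) 628 [ 0.5749 -0.1792  0.102 ] [ 0.5724 -0.183   0.094 ]
blue (np.float64(195.5), np.float64(182.7)) 106 [0.5501 0.0603 0.102 ] [0.547  0.0623 0.094 ]
[0.10989609 0.17528482 0.05624728]
```

View pics/w7.png

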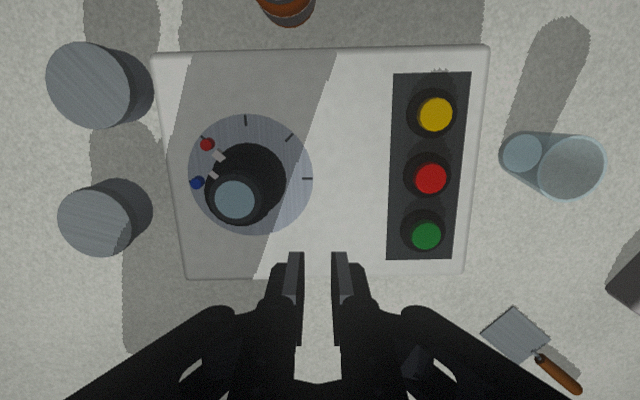

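Call:
drive_tool(
  targets=[
    [[0.035,0.04,0.018],[0,0,0]],
    [[0.07,0.08,0.036],[0,0,0]],
    [[0.1,0.11,0.05],[0,0,0]],
    [[0.11,0.14,0.0562],[0,0,0]],
    [[0.11,0.165,0.0562],[0,0,0]],
    [[0.11,0.175,0.0562],[0,0,0]],
    [[0.11,0.175,0.0562],[0,0,0]],
    [[0.11,0.175,0.0562],[0,0,0]],
  ],
)

```text
time_s: 10.82
position: [0.6891, -0.1344, 0.126]
eef_rot: [-0.577, 0.409, -0.408, 0.577]
contact_force: [-0.9, -0.7, 1.6]
width: -0.0002
```

Run:
```python
from h import *
o,s=wrist(); print(o["position"],o["contact_force"],o["width"],tool(o,(.6895,-.1345,.112)))
cv2.imwrite("pics/w8.png",s["pixels"])
s=ctrl.snapshot("scene");cv2.imwrite("pics/s8.png",cv2.resize(s["pixels"][130:310,180:400],None,fx=3.3,fy=3.3))
```

```text
[ 0.68913887 -0.1343689   0.12595507] [-0.94558173 -0.71594375  1.56598987] -0.00023045511984432475 [0.00025536 0.01395491 0.00029492]
```

View pics/w8.png

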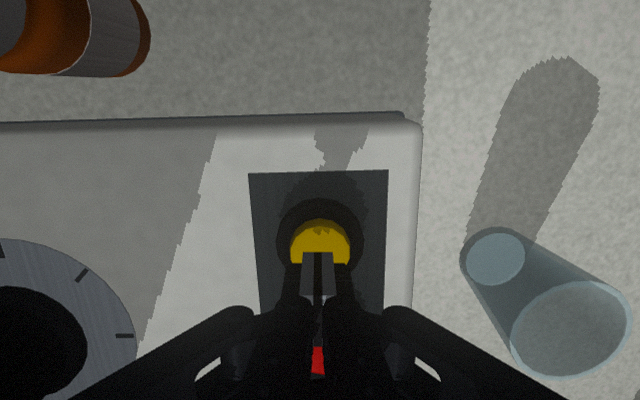

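View pics/s8.png

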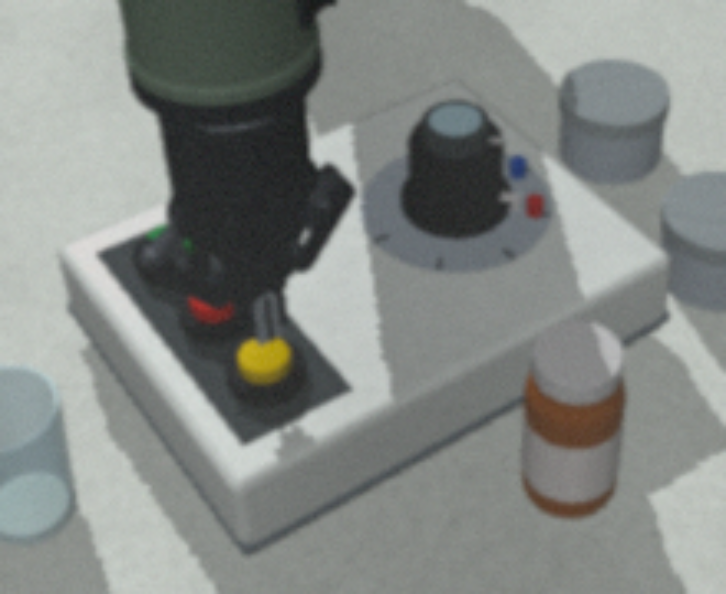

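Aligned over the yellow key. Pressing down in steps.

Call:
drive_tool(
  targets=[
    [[0,0.007,0],[0,0,0]],
    [[0,0.014,0],[0,0,0]],
    [[0,0.014,0],[0,0,0]],
    [[0,0.014,0],[0,0,0]],
  ],
)

```text
time_s: 11.25
position: [0.689, -0.1349, 0.1112]
eef_rot: [0.577, -0.409, 0.409, -0.577]
contact_force: [-0.4, 0.0, -1.3]
width: 0.0001
```

Call:
drive_tool(
  targets=[
    [[0,0.003,0],[0,0,0]],
    [[0,0.006,0],[0,0,0]],
    [[0,0.008,0],[0,0,0]],
    [[0,0.008,0],[0,0,0]],
    [[0,0.008,0],[0,0,0]],
  ],
)

```text
time_s: 11.67
position: [0.6895, -0.1351, 0.1041]
eef_rot: [-0.577, 0.409, -0.409, 0.577]
contact_force: [-3.8, 1.1, 11.0]
width: 0.0001
```

Call:
drive_tool(
  targets=[
    [[0,0.0015,0],[0,0,0]],
    [[0,0.0015,0],[0,0,0]],
    [[0,0.0015,0],[0,0,0]],
  ],
)

```text
time_s: 11.92
position: [0.6896, -0.1351, 0.1038]
eef_rot: [-0.577, 0.408, -0.409, 0.577]
contact_force: [-8.1, 2.4, 26.5]
width: 0.0003
```

Call:
drive_tool(
  targets=[
    [[0,-0.01,0],[0,0,0]],
    [[0,-0.03,0],[0,0,0]],
    [[0,-0.04,0],[0,0,0]],
    [[0,-0.04,0],[0,0,0]],
    [[0,-0.04,0],[0,0,0]],
  ],
)

```text
time_s: 12.33
position: [0.6893, -0.1352, 0.1419]
eef_rot: [-0.577, 0.409, -0.409, 0.577]
contact_force: [0.1, -0.2, -0.5]
width: 0.0002
```

Run:
```python
from h import *
o,s=wrist(); print(o["time_s"],o["position"],o["contact_force"],tool(o,(.574,-.179,.126)))
cv2.imwrite("pics/w9.png",s["pixels"])
```

```text
12.3333 [ 0.68928613 -0.1351828   0.14191766] [ 0.10617433 -0.24924551 -0.54021658] [ 0.00314158  0.01585164 -0.12330072]
```

Call:
drive_tool(
  targets=[
    [[0.001,0,-0.04],[0,0,0]],
    [[0.002,0,-0.08],[0,0,0]],
    [[0.003,0,-0.115],[0,0,0]],
    [[0.003,0.005,-0.1233],[0,0,0]],
    [[0.003,0.016,-0.1233],[0,0,0]],
    [[0.003,0.016,-0.1233],[0,0,0]],
    [[0.003,0.016,-0.1233],[0,0,0]],
  ],
)

```text
time_s: 12.97
position: [0.5743, -0.1779, 0.1248]
eef_rot: [-0.577, 0.409, -0.408, 0.577]
contact_force: [0.5, 0.3, 0.0]
width: -0.0001
```

Run:
```python
from h import *
o,s=wrist(); print(o["position"],o["contact_force"],o["width"])
cv2.imwrite("pics/w10.png",s["pixels"])
```

```text
[ 0.57426997 -0.17792816  0.12476557] [0.46387923 0.32293397 0.04202117] -0.00013762579161682016
```

View pics/w10.png

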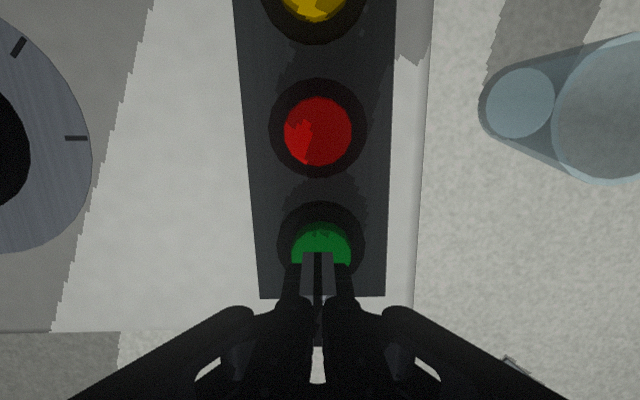

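Aligned on green (fingers at column 318, key centre ~320).

Call:
drive_tool(
  targets=[
    [[0,0.007,0],[0,0,0]],
    [[0,0.013,0],[0,0,0]],
    [[0,0.017,0],[0,0,0]],
    [[0,0.02,0],[0,0,0]],
    [[0,0.0225,0],[0,0,0]],
    [[0,0.0225,0],[0,0,0]],
    [[0,0.0225,0],[0,0,0]],
  ],
)

```text
time_s: 13.6
position: [0.5741, -0.1783, 0.104]
eef_rot: [-0.577, 0.409, -0.409, 0.577]
contact_force: [-3.8, 2.5, 14.8]
width: -0.0002
```

Call:
drive_tool(
  targets=[
    [[0,0.001,0],[0,0,0]],
    [[0,0.001,0],[0,0,0]],
    [[0,0.001,0],[0,0,0]],
  ],
)

```text
time_s: 13.85
position: [0.5742, -0.1784, 0.1037]
eef_rot: [-0.577, 0.408, -0.409, 0.577]
contact_force: [-8.3, 4.2, 27.3]
width: 0.0002
```

Bottomed on its stop. Lift away and check.

Call:
drive_tool(
  targets=[
    [[0,-0.02,0],[0,0,0]],
    [[0,-0.06,0],[0,0,0]],
    [[0,-0.1,0],[0,0,0]],
    [[0,-0.14,0],[0,0,0]],
    [[0,-0.18,0],[0,0,0]],
    [[0,-0.18,0.03],[0,0,0]],
    [[0,-0.18,0.03],[0,0,0]],
    [[0,-0.18,0.03],[0,0,0]],
  ],
)

```text
time_s: 14.52
position: [0.6028, -0.1681, 0.2824]
eef_rot: [-0.577, 0.408, -0.409, 0.577]
contact_force: [-0.7, -0.3, -0.5]
width: -0.0003
```

Run:
```python
from h import *
o,s=wrist(); print(o["time_s"],o["position"],o["contact_force"])
cv2.imwrite("pics/w11.png",s["pixels"])
s=ctrl.snapshot("scene");cv2.imwrite("pics/s11.png",cv2.resize(s["pixels"][130:310,160:420],None,fx=3,fy=3))
a=cv2.imread("pics/scene0.png");print(blobs(s["pixels"],'yellow',(190,150,390,300)),blobs(s["pixels"],'green',(190,150,390,300)))
d=cv2.absdiff(a,s["pixels"]).max(2);cv2.imwrite("pics/d11.png",d*2)
```

```text
14.5167 [ 0.6027764  -0.16814205  0.28238601] [-0.74553814 -0.31414155 -0.48637495]
[((np.float64(259.3), np.float64(238.1)), 185)] [((np.float64(230.6), np.float64(203.2)), 122)]
```

View pics/w11.png

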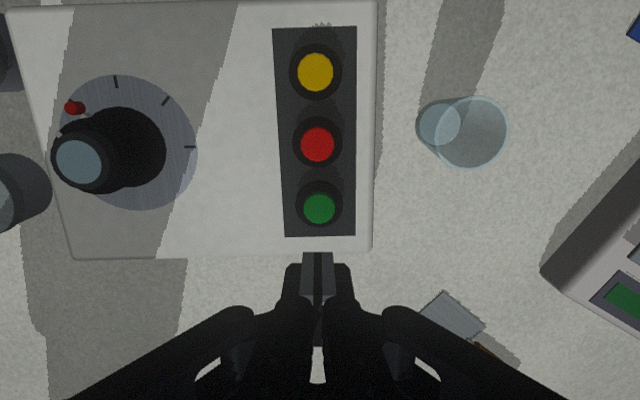

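View pics/s11.png

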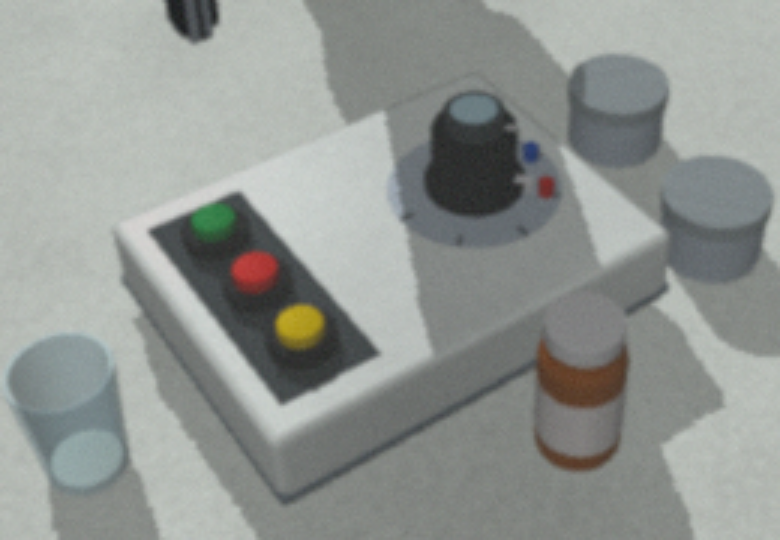

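View pics/d11.png

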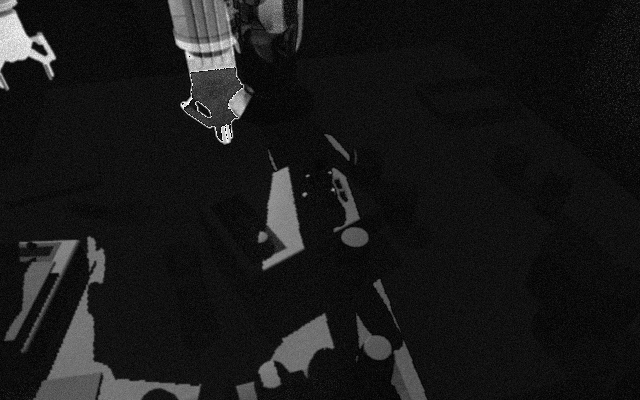

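The difference picture shows only the arm, its shadow and the pointer changed. The pointer faces the red pin, the keys are up, and nothing loose has moved.

Run:
```python
from plant import ctrl
print(ctrl.sign_off())
```

```text
the job is handed in; nothing more can be done
None
```

The job is done and handed in at about 14.6 s of the 51 s allowed.

- **Collar:** I turned it three clicks, regrasping once at the third click, and let go of it. In the pictures after release, the white pointer faces the red pin, which stands at the fourth click.
- **Keys:** I pressed yellow down to its stop (about 26 N, with the fingertips barely moving under more force) and released it. Then I did the same with green (about 27 N). The red key was not touched.
- **Last checks:** The gripper is clear of everything and the force reading is about zero. All three keys are up. Before and after pictures show no shift of the tins, bottle or beaker, only the pointer, the arm and its shadows.
- **Disagreements:**
  - The scene and top cameras differed by up to about 8 mm on the key and pin positions, so I used the wrist camera instead.
  - The barrel axis it gave was about 1.5 mm off. The first grip therefore built up roughly 40 N of side and upward load at the wrist, which I removed by recentring at the regrasp.

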